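# Click the stop collar onto the support post

## Task

Slide the blue stop collar down over the upright steel post of the grey support stand until the post's four sprung balls click out into the groove inside the collar; feel for the click, because the balls are clamped at a different height each time, and never force it. Then give the collar a light upward tug until you feel the balls hold it, and let go, leaving it caught on the balls. Leave the other things on the bench where they are.

Things in the scene. Friction and masses are not known exactly. Their poses are not given: they have to be found in the camera images.
- collar: Blue metal stop collar: round sleeve, 44 mm outside diameter, 40 mm high, about 80 g, standing upright loose on the bench. Through bore 24 mm; inside, at half height, a groove 34 mm wide and 15 mm high (12.5 to 27.5 mm above the underside), so a plain lip 12.5 mm long lies above and below it. Origin: centre of the underside; z along the bore.
- collar_mid (a point): Centre of the collar, 20 mm above its underside (mid-height of the groove). Pushed far enough, the balls leave the lip and spring out into the groove, pulling the collar down by several N over some 4 mm: that is the click. In the groove it then moves freely by about 6 mm; pushing or pulling on past that meets a bump of 8 to 15 N. Let go, it hangs on the balls.
- post: Support stand, fixed: grey cast base 110 x 130 x 12 mm with an upright steel post 21 mm in diameter; its tip is 135 mm above the bench and the top 10 mm tapers to 8 mm. A shoulder 42 mm wide rings the post's foot up to 22 mm. Four steel balls (12 mm, sprung outward, 3.5 mm proud of the post) ring it a quarter turn apart. Origin: centre of the underside.
- post_tip (a point): Centre of the post's tip. The four balls are clamped in slots 29 to 55 mm below it, at a height that differs each time and is not measured. The collar's lower end runs free for 24 mm or more below the tip, then meets the balls: pressing them in takes a bump of 10 to 15 N over some 4 mm, after which they drag lightly (1 to 2 N) along the 12.5 mm lip; this is not yet the click.
- brown_bottle: Bystander: small brown glass dropper bottle with a black cap, 44 mm in diameter, 85 mm high, loose; origin at the centre of its underside. It and the collar may have changed places.
- calculator: Bystander: desk calculator 184 x 132 x 32 mm lying on the bench; origin at the centre of its underside.
- tweezers: Bystander: tweezers 157 mm long lying on the bench; origin at the centre of the underside.
- spatula: Bystander: spatula 172 mm long lying on the bench; origin at the centre of the underside.
- orange_cap: Bystander: orange screw cap, 53 mm in diameter, 24 mm high; origin at the centre of its underside.
- carboy: Fixed equipment, an obstacle: the large clear glass carboy beside the stand, about 275 mm in diameter and 570 mm tall; keep the arm and gripper clear of it on the way. Origin: centre of its underside.

How it is judged (in metres and radians):
On the way, in this order (a step that is already met when the one before it is completed fails the run):
1. the balls are out in the collar's groove (within 5 mm of its mid-height), and the collar no longer presses on the stand (under 3.5 N) or is down to where the balls are at mid-height or above (z of ball_l_c0 in the frame of collar between 0.015 and 0.025 m and horizontal distance between collar_mid and post_tip below 0.005 m and (contact force between collar and post below 3.5 N or z of ball_l_c0 in the frame of collar above 0.019 m)), for 0.2 s.
2. the held collar is tugged up against the balls: over 3.5 N of contact force between collar and stand, balls at least 1.5 mm below the groove's mid-height (z of ball_l_c0 in the frame of collar between 0.014 and 0.0185 m and horizontal distance between collar_mid and post_tip below 0.005 m and contact force between collar and post above 3.5 N and contact force between the fingers and collar above 1 N), for 0.1 s.
At the end, for the whole second after the job is handed in: the collar hangs at rest and released on the post, upright, its axis within 5 mm of the post's, with the four balls out in its inner groove (ball centres within 5 mm of the groove's mid-height) (z of ball_l_c0 in the frame of collar between 0.015 and 0.025 m and horizontal distance between collar_mid and post_tip below 0.005 m and angle between collar's own z axis and vertical below 0.15 rad and linear speed of collar below 0.01 m/s and contact force between the fingers and anything else below 0.1 N); the robot touches nothing.
It fails at once if the collar is forced: over 55 N of contact force in all between collar and stand (the balls' pressures on the lip alone add up to about 30 N) (contact force between collar and post above 55 N).
It fails at once if a bystander is moved by more than 30 mm or the brown bottle is tipped over (distance of any of brown_bottle, calculator, tweezers, spatula, orange_cap from where it was at the start of the episode above 0.03 m or angle between brown_bottle's own z axis and vertical above 0.5 rad).
It also fails if it takes over 62 s, if anything falls off the work surface, if the arm or the gripper's body presses on something with over 40 N, if the wrist force passes 120 N, or if a joint passes its speed limit or range.

## Robot

A 7-joint arm with a two-finger parallel gripper is mounted at the origin on a cart in front of the work surface, level with it; the furniture and walls round the work are solid. World frame = base frame: x ahead of the robot, y to its left, z up, the work surface at z = 0. Lengths are in mm, angles in rad, forces in N, time in s.
With the tool pointing down it reaches from about 350 to 900 mm from the base axis. Payload 19.9 kg.
Tool frame: the origin (TCP) lies midway between the tips of the shut fingers; the grasp point (between the pads) lies 19 mm behind it; z points along the fingers, y is the line along which they close (so a half turn about z gives the same grasp; the last joint's range is limited). The gripper opens to 94 mm and grips with 3 to 60 N. Pads are 16 mm wide; open, the fingers measure 119 mm over their backs; the gripper's body (75 mm by 177 mm) begins 78 mm behind the grasp point.
Start: joints at [-1.248, 0.417, -0.01, 1.614, 0.005, 1.111, -0.053], TCP at [222.965, 583.854, 205.425] pointing down, gripper open.
Joint ranges: [-2.81, 2.81], [-0.39, 2.02], [-1.27, 1.25], [0.06, 2.57], [-1.19, 4.33], [0.19, 2], [-2.82, 2.82]. Speed limits (rad/s): [1.89, 1.89, 2.39, 2.39, 3.01, 3.01, 3.01].

## Interface

Orientations are given as a unit quaternion [w, x, y, z].
In Python, from rig import r gives the robot as it stands.
- The arm moves only by the tool jog_arm, never from a script. Its arguments are lists of equal length, an entry for each row: "offset": the shift along the tool's x, y, z as a fraction of full scale, a list of three; "yaw": the turn about the tool's z as a fraction of full scale. A call has 1 to 12 rows; each row is the pose to reach, as a shift and turn from the pose commanded when the call began, along the tool's axes at that moment; what a row does not reach only later rows make up. Full scale, the value 1, is 10 cm for a shift and 120 degrees for a turn. A row lasts 1/10 s, in which the tool goes at most 50 mm and 8.59 degrees, less where a joint would pass 70% of its speed; a pose out of reach is approached as far as the arm can. A call with a number of a shift or a turn outside -1 to 1 is refused whole. A call with a gripper value outside its range is refused whole. "grip" is the gripper command: -1 is shut, 1 is fully open, values between are in proportion, set as the call begins (left out, the last holds). The fingers move at their own pace and stop on an object; the grip force is fixed at half the most. Time passes only in rows, so rows that repeat a pose let the fingers close. It gives the time, the measured TCP pose, the force, the opening and the grip force at its end, in the units of the state.
- r.get_obs(): the state, without advancing time (a new reading comes with each control period).
- r.grab_frame(name): name is "scene" or "side" or "wrist"; returns (picture, depth): 480x640x3 uint8, blue, green, red; 480x640 float32, mm along the optical axis (not along the pixel's ray), 0 where there is no reading.
- r.camera_model(name): a dict with "K" (3x3 intrinsics, pixels), "world_from_camera" (4x4, takes a point from camera to world coordinates). Camera axes: x right, y down, z forward; pixel columns grow to the right and rows downward; lengths in mm; the calibration is good to about 2 mm. A picture is of the moment at which its call begins: read the wrist's pose just before it. camera_model takes no time and is no camera call; for the wrist camera it gives the pose at the moment of the call.
- r.job_done(): hands the job in; it is judged then, once.
The state is a dict: "time_s": time; "joint_positions": joint angles; "qd": joint speeds; "joint_torque": joint torques, N m; "tcp_pos": TCP position; "tcp_rot": TCP orientation; "contact_force": force on the tool from outside, world axes, zero at the start; "wrist_torque": the same for the moment, N m; "finger_gap": finger opening in mm; "grip_force": force on a finger pad.
Only numpy, scipy, OpenCV 4.12 (cv2) and the standard library are available. Lean on these libraries where they do the work, as an engineer would, in place of code of your own. Each camera call takes 0.05 s, during which the arm holds its last target. There are 200 camera calls.

## Working session

There is one attempt and no reset: what is moved stays moved. The work goes in short steps, Python scripts to look and compute and a tool call to move; the robot and the scene stay as the last step left them, time stands still between calls to the robot, and variables do not carry over. Pictures are saved under pics/ and viewed, at most 10 in all, crops included, and the job is handed in when it is done.

Besides the shell and the picture viewer there is one more tool, called after ">>>" as a command line: name --pt "numbers of a row" for each row, then --argument value for the rest. jog_arm: Moves the arm, as the interface text tells. Shift numbers are shares of 10 cm and turn numbers shares of 120 degrees, none past 1 either way. Its arguments: {"type":"object","properties":{"offset":{"type":"array","items":{"type":"array","items":{"type":"number","minimum":-1,"maximum":1}}},"yaw":{"type":"array","items":{"type":"number","minimum":-1,"maximum":1}},"grip":{"type":"number"}},"required":["offset","yaw"]}

```bash
mkdir -p pics; python3 - <<'E'
from rig import r
import cv2,numpy as np
o=r.get_obs();print({k:np.round(v,3).tolist() for k,v in o.items()})
for n in("scene","side"):
    im,d=r.grab_frame(n);cv2.imwrite(f"pics/{n}0.png",im);np.save(f"{n}0.npy",d)
    m=r.camera_model(n);K=np.array(m["K"]);T=np.array(m["world_from_camera"]);print(n,T[:3,3],T[:3,2])
    hsv=cv2.cvtColor(im,cv2.COLOR_BGR2HSV)
    mk=cv2.inRange(hsv,(95,110,40),(130,255,255))
    c,l,s,ce=cv2.connectedComponentsWithStats(mk)
    for i in range(1,c):
        if s[i,4]>60:
            v,u=np.where((l==i)&(d>0));z=d[v,u]
            P=(T@np.c_[(np.c_[u,v,np.ones(len(u))]@np.linalg.inv(K).T)*z[:,None],np.ones(len(u))].T).T[:,:3]
            print(s[i],P.min(0).round(),P.max(0).round(),np.median(P,0).round())
E
```

```text
{'time_s': 0.0, 'joint_positions': [-1.248, 0.418, -0.01, 1.614, 0.005, 1.111, -0.053], 'qd': [-0.001, -0.0, 0.002, -0.001, -0.001, -0.0, 0.0], 'joint_torque': [0.001, -85.126, 0.639, -42.597, -0.049, 0.019, 0.0], 'tcp_pos': [222.842, 583.504, 204.827], 'tcp_rot': [-0.0, 0.181, 0.983, -0.001], 'contact_force': [-0.109, 0.625, 0.313], 'wrist_torque': [0.001, 0.082, 0.01], 'grip_force': 0.0, 'finger_gap': 93.926}
scene [-399.02204939  860.55660903  691.23359577] [ 0.76880938 -0.44032504 -0.46373052]
[141 207  10  27 181] [566. 633. 121.] [916. 693. 290.] [572. 686. 261.]
[205 208  15  12 152] [723. 438. 101.] [895. 515. 177.] [858. 465. 120.]
[  0 327  24  30 370] [434. 931. 142.] [484. 967. 165.] [444. 946. 158.]
[   0  395  101   85 2194] [250. 854.  35.] [388. 991.  82.] [330. 919.  68.]
[  0 465  25  15 198] [257. 968.  51.] [286. 994.  70.] [268. 986.  61.]
side [ 611.09233804 1123.42010215  745.02811252] [-0.03078317 -0.77752421 -0.62809912]
[297 243  18  24 381] [597. 199.  -3.] [640. 295.  43.] [618. 284.  31.]
[236 273  11  12  98] [728. 497. 160.] [746. 517. 175.] [737. 510. 172.]
[165 274  47  21 554] [840. 320.   2.] [895. 476. 122.] [871. 450. 109.]
[328 299  12  31 286] [571. 681. 235.] [587. 692. 289.] [580. 688. 262.]
```

View pics/scene0.png

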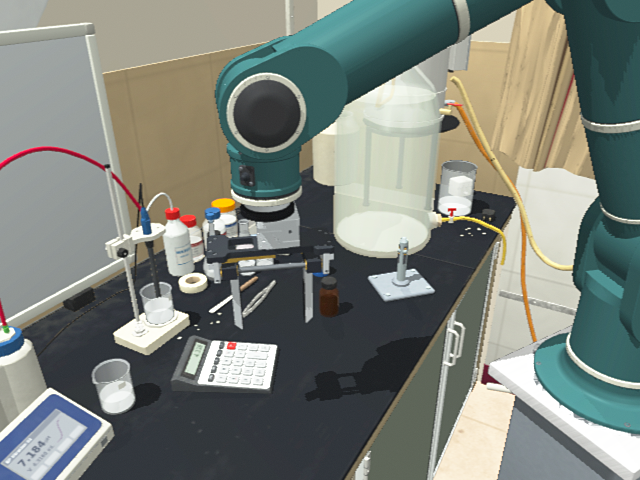

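View pics/side0.png

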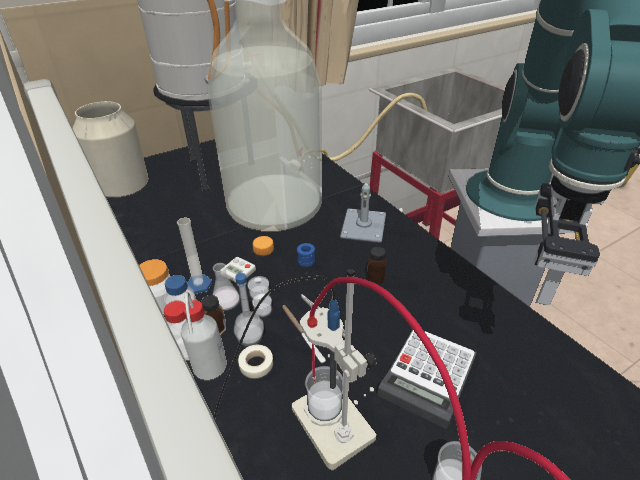

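The scene view shows the post (tip about 403,240) beside the carboy, with the gripper hiding the collar. The side view shows the collar at (306,254), the bottle at (377,262), the post tip at (366,185) and the orange cap at (263,245).

```bash
cat > h.py <<'E'
from rig import r
import cv2,numpy as np
def cloud(n,d,box,m=None):
    m=m or r.camera_model(n);K=np.array(m["K"]);T=np.array(m["world_from_camera"])
    u0,v0,u1,v1=box;v,u=np.mgrid[v0:v1,u0:u1];u=u.ravel();v=v.ravel();z=d[v,u];k=z>0;u,v,z=u[k],v[k],z[k]
    return (np.c_[u,v,np.ones(len(u))]@np.linalg.inv(K).T*z[:,None])@T[:3,:3].T+T[:3,3]
def circ(P,R=None):
    from scipy.optimize import least_squares
    f=lambda p:np.hypot(P[:,0]-p[0],P[:,1]-p[1])-(R or p[2])
    s=least_squares(f,[*P[:,:2].mean(0),20],loss="soft_l1",f_scale=2);return s.x.round(1),np.abs(s.fun).mean().round(2)
E
python3 - <<'E'
from h import *
for n,boxes in(("side",dict(collar=(290,236,322,272),post=(355,178,378,232),bottle=(362,245,392,290),cap=(250,235,276,257),base=(340,205,388,243))),("scene",dict(post=(393,232,413,290),base=(365,262,438,302),bottle=(315,272,345,318)))):
    d=np.load(n+"0.npy")
    for k,b in boxes.items():
        P=cloud(n,d,b)
        if k=="base": Q=P[(P[:,2]>6)&(P[:,2]<16)];print(n,k,Q.min(0).round(),Q.max(0).round(),Q.mean(0).round());continue
        lo,hi={"collar":(5,50),"post":(40,122),"bottle":(5,45),"cap":(5,30)}[k]
        Q=P[(P[:,2]>lo)&(P[:,2]<hi)]
        if k=="post":
            Q=Q[np.hypot(*(Q[:,:2]-np.median(Q[:,:2],0)).T)<25]
        print(n,k,len(Q),Q.min(0).round(),Q.max(0).round(),np.median(Q,0).round(),circ(Q,{"post":10.5,"cap":26.5}.get(k,22)))
E
```

```text
side collar 358 [598. 248.   5.] [640. 298.  43.] [619. 283.  32.] (array([618.2, 270.2,  20. ]), np.float64(3.22))
side post 226 [449. 132.  40.] [475. 153. 122.] [463. 144.  85.] (array([461.4, 136.2,  20. ]), np.float64(1.27))
side bottle 234 [435. 338.   5.] [478. 367.  45.] [460. 361.  27.] (array([456.2, 342. ,  20. ]), np.float64(0.92))
side cap 314 [700. 196.   5.] [751. 249.  28.] [726. 230.  23.] (array([727. , 217.4,  20. ]), np.float64(6.33))
side base [395.  60.   6.] [528. 213.  16.] [463. 149.  12.]
scene post 292 [445. 127.  40.] [467. 153. 122.] [453. 145.  83.] (array([460.4, 138.1,  20. ]), np.float64(1.53))
scene base [392.  20.   6.] [527. 214.  16.] [450. 146.  13.]
scene bottle 327 [430. 238.   5.] [613. 369.  45.] [439. 353.  23.] (array([456. , 343.8,  20. ]), np.float64(16.33))
```

```bash
python3 - <<'E'
from h import *
for n,px in(("scene",[(383,230),(383,255),(334,228),(431,228)]),("side",[(273,200),(273,228),(224,200),(322,200)])):
    m=r.camera_model(n);K=np.array(m["K"]);T=np.array(m["world_from_camera"])
    for p in px:
        d=T[:3,:3]@np.linalg.inv(K)@[*p,1];print(n,p,(T[:3,3]-d*T[2,3]/d[2]).round()[:2])
o=r.get_obs();from scipy.spatial.transform import Rotation as R
w=o["tcp_rot"];M=R.from_quat([*w[1:],w[0]]).as_matrix();print(M.round(3))
print(((np.array([618,271,205])-o["tcp_pos"])@M).round(1))
E
```

```text
scene (383, 230) [740. -14.]
scene (383, 255) [614.  78.]
scene (334, 228) [826. 104.]
scene (431, 228) [ 678. -145.]
side (273, 200) [711.  -5.]
side (273, 228) [705. 132.]
side (224, 200) [855. -12.]
side (322, 200) [567.   2.]
[[-0.934  0.357 -0.   ]
 [ 0.357  0.934 -0.001]
 [-0.    -0.001 -1.   ]]
[-4.806e+02 -1.510e+02  1.000e-01]
```

>>> jog_arm --pt "-0.25 -0.08 0" --pt "-0.6 -0.18 0" --pt "-1 -0.31 0" --pt "-1 -0.31 0" --yaw '[0, 0, 0, 0]'

```text
time_s: 0.5
tcp_pos: [310.3, 515.3, 205.3]
tcp_rot: [0.001, 0.185, 0.983, -0.001]
contact_force: [-0.7, 0.2, -1.0]
finger_gap: 94.2
grip_force: 0.0
```

>>> jog_arm --pt "-0.35 -0.1 0" --pt "-0.7 -0.21 0" --pt "-1 -0.31 0" --pt "-1 -0.31 0" --yaw '[0, 0, 0, 0]'

```text
time_s: 0.9
tcp_pos: [391.2, 451.4, 205.3]
tcp_rot: [0.001, 0.184, 0.983, -0.001]
contact_force: [0.4, -0.5, -1.5]
finger_gap: 94.0
grip_force: 0.0
```

>>> jog_arm --pt "-0.35 -0.1 0" --pt "-0.7 -0.21 0" --pt "-1 -0.31 0" --pt "-1 -0.31 0" --yaw '[0, 0, 0, 0]'

```text
time_s: 1.3
tcp_pos: [473.0, 386.8, 205.2]
tcp_rot: [0.001, 0.184, 0.983, -0.001]
contact_force: [-1.0, -0.3, -0.7]
finger_gap: 94.2
grip_force: 0.0
```

>>> jog_arm --pt "-0.35 -0.1 0" --pt "-0.7 -0.21 0" --pt "-1 -0.31 0" --pt "-1 -0.31 0" --yaw '[0, 0, 0, 0]'

```text
time_s: 1.7
tcp_pos: [554.8, 322.4, 205.0]
tcp_rot: [0.0, 0.184, 0.983, -0.001]
contact_force: [-0.7, 0.6, 0.7]
finger_gap: 93.9
grip_force: 0.0
```

>>> jog_arm --pt "-0.35 -0.1 0" --pt "-0.7 -0.25 0" --pt "-0.81 -0.27 0" --pt "-0.81 -0.27 0" --pt "-0.81 -0.27 0" --yaw '[0, 0, 0, 0, 0]'

```text
time_s: 2.2
tcp_pos: [617.2, 273.1, 205.2]
tcp_rot: [-0.001, 0.181, 0.984, 0.0]
contact_force: [-0.5, 1.0, 0.9]
finger_gap: 94.1
grip_force: 0.0
```

```bash
python3 - <<'E'
from h import *
o=r.get_obs();print(o["time_s"],o["tcp_pos"],o["tcp_rot"])
m=r.camera_model("wrist");im,d=r.grab_frame("wrist");cv2.imwrite("pics/w1.png",im);np.save("w1.npy",d);np.savez("w1m.npz",**m)
s=r.grab_frame("scene")[0]
P=cloud("wrist",d,(0,0,640,480),m);hsv=cv2.cvtColor(im,cv2.COLOR_BGR2HSV).reshape(-1,3)[d.ravel()>0]
k=(hsv[:,0]>95)&(hsv[:,0]<130)&(hsv[:,1]>110)&(P[:,2]>34)&(P[:,2]<46)&(np.hypot(P[:,0]-618,P[:,1]-271)<50)
Q=P[k];print(len(Q),Q.min(0),Q.max(0),Q.mean(0))
pts=Q[:,:2].astype(np.float32)
if len(Q): print(cv2.minEnclosingCircle(pts))
E
```

```text
2.2 [617.16590428 273.06999306 205.15824412] [-5.24363648e-04  1.80595525e-01  9.83557294e-01  1.76796839e-04]
1237 [597.01669826 250.54088827  34.07468781] [640.51900629 293.64761076  41.69529293] [618.30226411 272.21575391  39.20257909]
((619.0305786132812, 272.21038818359375), 22.113527297973633)
```

View pics/w1.png

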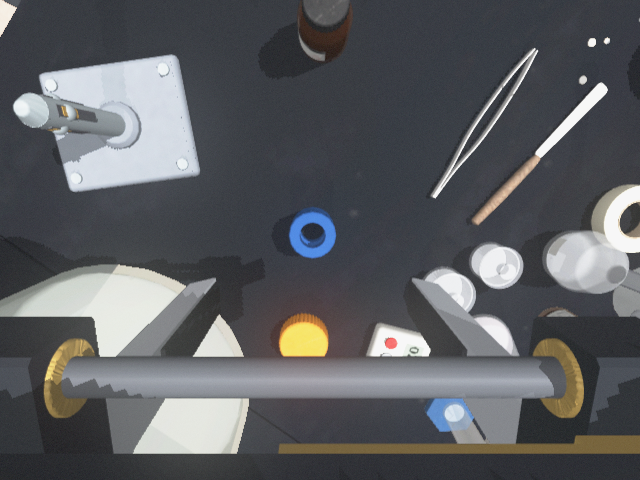

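Wrist view: the collar at (312,233) is clear on both finger sides; the stand is at the upper left, bottle at (325,20), orange cap at (303,338). Descending to grasp.

>>> jog_arm --pt "-0.018 -0.003 0.3" --pt "-0.018 -0.003 0.6" --pt "-0.018 -0.003 0.9" --pt "-0.018 -0.003 1" --pt "-0.018 -0.003 1" --yaw '[0, 0, 0, 0, 0]'

```text
time_s: 2.8
tcp_pos: [618.9, 270.9, 104.6]
tcp_rot: [-0.001, 0.181, 0.984, -0.001]
contact_force: [-0.0, 0.4, 0.6]
finger_gap: 93.5
grip_force: 0.0
```

>>> jog_arm --pt "0 0 0.3" --pt "0 0 0.55" --pt "0 0 0.75" --pt "0 0 0.88" --pt "0 0 0.94" --pt "0 0 0.94" --pt "0 0 0.94" --yaw '[0, 0, 0, 0, 0, 0, 0]'

```text
time_s: 3.5
tcp_pos: [620.7, 270.6, 12.7]
tcp_rot: [0.001, 0.181, 0.983, 0.0]
contact_force: [-0.5, 0.0, 0.2]
finger_gap: 93.7
grip_force: 0.0
```

>>> jog_arm --pt "0 0 0" --pt "0 0 0" --pt "0 0 0" --pt "0 0 0" --pt "0 0 0" --pt "0 0 0" --pt "0 0 0" --pt "0 0 0" --pt "0 0 0" --pt "0 0 0" --yaw '[0, 0, 0, 0, 0, 0, 0, 0, 0, 0]' --grip -1

```text
time_s: 4.5
tcp_pos: [620.0, 270.3, 11.4]
tcp_rot: [-0.0, 0.181, 0.983, -0.0]
contact_force: [0.4, -0.5, -1.1]
finger_gap: 43.4
grip_force: 30.0
```

>>> jog_arm --pt "0 0 -0.1" --pt "0 0 -0.4" --pt "0 0 -0.7" --pt "0 0 -1" --pt "0 0 -1" --yaw '[0, 0, 0, 0, 0]'

```text
time_s: 5.0
tcp_pos: [622.1, 271.1, 116.6]
tcp_rot: [0.003, 0.181, 0.983, 0.002]
contact_force: [0.2, 0.1, -0.6]
finger_gap: 43.4
grip_force: 30.0
```

>>> jog_arm --pt "0 0 -0.3" --pt "0 0 -0.6" --pt "0 0 -0.83" --pt "0 0 -0.83" --yaw '[0, 0, 0, 0]'

```text
time_s: 5.4
tcp_pos: [621.2, 270.7, 198.0]
tcp_rot: [0.002, 0.181, 0.983, 0.001]
contact_force: [0.5, -0.5, -0.6]
finger_gap: 43.3
grip_force: 30.0
```

>>> jog_arm --pt "0.14 -0.25 0" --pt "0.28 -0.5 0" --pt "0.42 -0.75 0" --pt "0.5 -0.9 0" --pt "0.5 -0.9 0" --yaw '[0, 0, 0, 0, 0]'

```text
time_s: 5.9
tcp_pos: [539.8, 202.5, 194.1]
tcp_rot: [-0.0, 0.182, 0.983, -0.0]
contact_force: [0.2, 0.5, -0.9]
finger_gap: 43.3
grip_force: 30.0
```

```bash
python3 - <<'E'
from h import *
o=r.get_obs();print(o["time_s"],o["tcp_pos"],o["tcp_rot"])
m=r.camera_model("wrist");im,d=r.grab_frame("wrist");cv2.imwrite("pics/w2.png",im);np.save("w2.npy",d);np.savez("w2m.npz",**m)
E
```

```text
5.9 [539.78692571 202.51277945 194.13382371] [-4.32945705e-04  1.81950071e-01  9.83307608e-01 -3.62939379e-04]
```

View pics/w2.png

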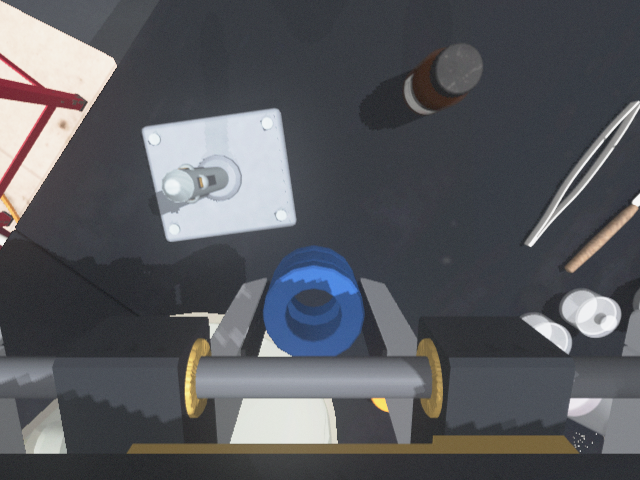

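The held collar's top face is centred near (313,308), and the post tip is at (178,186). I'll measure both from depth.

```bash
python3 - <<'E'
from h import *
m=dict(np.load("w2m.npz"));d=np.load("w2.npy")
P=cloud("wrist",d,(255,240,372,358),m)
zt=np.percentile(P[P[:,2]<260][:,2],90);print("zt",zt,np.percentile(P[:,2],[50,75,90,97]))
Q=P[(abs(P[:,2]-223)<4)&(np.hypot(P[:,0]-540,P[:,1]-203)<30)]
print(len(Q),Q.mean(0),cv2.minEnclosingCircle(Q[:,:2].astype(np.float32)),cv2.fitEllipse(cv2.convexHull(Q[:,:2].astype(np.float32))))
P=cloud("wrist",d,(150,150,240,225),m)
Q=P[(P[:,2]>123)&(P[:,2]<145)];Q=Q[np.hypot(Q[:,0]-461,Q[:,1]-137)<15]
T=Q[Q[:,2]>132];print("tip",len(Q),Q[:,2].max(),len(T),T.mean(0),cv2.minEnclosingCircle(T[:,:2].astype(np.float32)))
for a,b in((30,60),(60,90),(90,124)):
    S=P[(P[:,2]>a)&(P[:,2]<b)&(np.hypot(P[:,0]-461,P[:,1]-137)<12.5)];print(a,len(S),circ(S,10.5))
S=P[(P[:,2]>40)&(P[:,2]<125)];S=S[(np.hypot(S[:,0]-461,S[:,1]-137)>12.5)&(np.hypot(S[:,0]-461,S[:,1]-137)<17)]
print(len(S),np.percentile(S[:,2],[5,25,50,75,95]) if len(S) else 0)
E
```

```text
zt 222.74200791654417 [215.75940438 222.04140053 222.8096893  234.87768537]
5708 [536.98989513 204.28711895 221.99547461] ((536.32470703125, 204.47523498535156), 25.305513381958008) ((538.255615234375, 203.83901977539062), (42.6361198425293, 50.60573959350586), 160.76303100585938)
tip 842 135.80490353922053 298 [461.93873611 138.89925391 133.83081374] ((462.16802978515625, 138.93113708496094), 6.726025581359863)
30 201 (array([461.9, 138.3,  20. ]), np.float64(0.11))
60 231 (array([461.9, 138.4,  20. ]), np.float64(0.18))
90 412 (array([461.7, 138.4,  20. ]), np.float64(0.34))
208 [ 75.46010504 101.92611345 103.85636163 105.15903452 110.67663972]
```

```bash
python3 - <<'E'
from h import *
m=dict(np.load("w2m.npz"));d=np.load("w2.npy");im=cv2.imread("pics/w2.png")
hsv=cv2.cvtColor(im,cv2.COLOR_BGR2HSV);mk=cv2.inRange(hsv,(95,110,30),(130,255,255))
P=cloud("wrist",np.where(mk>0,d,0),(255,240,372,358),m)
Q=P[(abs(P[:,2]-222.5)<2.5)];R=np.hypot(Q[:,0]-539,Q[:,1]-203);Q=Q[R<26]
print(len(Q),cv2.minEnclosingCircle(Q[:,:2].astype(np.float32)),cv2.fitEllipse(cv2.convexHull(Q[:,:2].astype(np.float32))))
print(((np.array([461.9,138.4])-[538.5,203.6])@np.array([[-.934,.357],[.357,.934]])))
E
```

```text
5213 ((538.259765625, 203.6922607421875), 21.96936798095703) ((538.0054321289062, 203.8617706298828), (42.8277587890625, 43.52128601074219), 156.03570556640625)
[ 48.268 -88.243]
```

>>> jog_arm --pt "0.12 -0.22 0" --pt "0.24 -0.44 0" --pt "0.36 -0.66 0" --pt "0.48 -0.883 0" --pt "0.48 -0.883 0" --pt "0.48 -0.883 0.1" --pt "0.48 -0.883 0.2" --pt "0.48 -0.883 0.3" --pt "0.48 -0.883 0.38" --pt "0.48 -0.883 0.38" --pt "0.48 -0.883 0.38" --yaw '[0, 0, 0, 0, 0, 0, 0, 0, 0, 0, 0]'

```text
time_s: 7.05
tcp_pos: [464.9, 138.7, 156.3]
tcp_rot: [-0.0, 0.181, 0.983, -0.0]
contact_force: [-0.4, 0.4, -0.7]
finger_gap: 43.4
grip_force: 30.0
```

```bash
python3 - <<'E'
from h import *
o=r.get_obs();print(o["time_s"],o["tcp_pos"],o["tcp_rot"],o["contact_force"])
m=r.camera_model("wrist");im,d=r.grab_frame("wrist");cv2.imwrite("pics/w3.png",im)
hsv=cv2.cvtColor(im,cv2.COLOR_BGR2HSV);mk=cv2.inRange(hsv,(95,110,30),(130,255,255))
P=cloud("wrist",np.where(mk>0,d,0),(255,240,372,358),m)
z=np.percentile(P[:,2],85);print(z)
Q=P[abs(P[:,2]-z)<2.5]
print(len(Q),cv2.minEnclosingCircle(Q[:,:2].astype(np.float32)),cv2.fitEllipse(cv2.convexHull(Q[:,:2].astype(np.float32))))
s,d=r.grab_frame("side");cv2.imwrite("pics/s3.png",cv2.resize(s[100:260,280:450],None,fx=3.5,fy=3.5))
E
```

```text
7.05 [464.89300346 138.69498901 156.26465284] [-1.88204994e-04  1.81356097e-01  9.83417447e-01 -2.34222217e-04] [-0.41635414  0.40951717 -0.73697258]
184.59628695564618
5214 ((463.20123291015625, 139.63504028320312), 22.167320251464844) ((463.11907958984375, 140.0364990234375), (43.03536605834961, 43.50509262084961), 164.57420349121094)
```

View pics/w3.png

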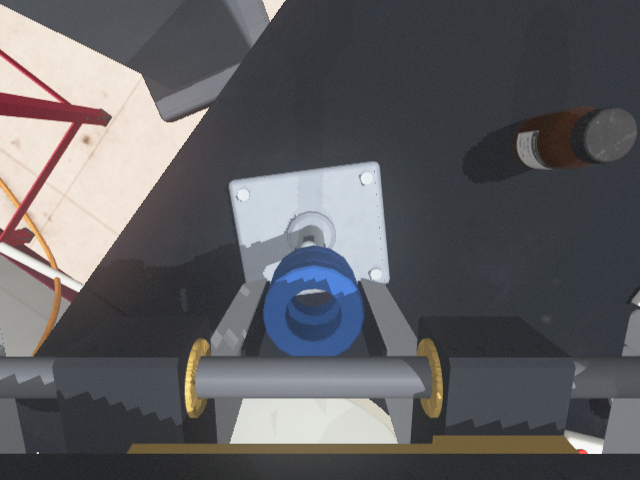

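The collar is about 10 mm above the tip, and its axis is some 1.8 mm off. I'll correct that and enter the taper.

>>> jog_arm --pt "0.006 -0.017 0" --pt "0.006 -0.017 0" --pt "0.006 -0.017 0.06" --pt "0.006 -0.017 0.12" --pt "0.006 -0.017 0.18" --pt "0.006 -0.017 0.22" --pt "0.006 -0.017 0.22" --yaw '[0, 0, 0, 0, 0, 0, 0]'

```text
time_s: 7.85
tcp_pos: [463.3, 137.1, 133.7]
tcp_rot: [-0.0, 0.181, 0.983, -0.0]
contact_force: [0.0, 0.1, -0.5]
finger_gap: 43.4
grip_force: 30.0
```

>>> jog_arm --pt "0 0 0.02" --pt "0 0 0.05" --pt "0 0 0.08" --pt "0 0 0.08" --pt "0 0 0.08" --yaw '[0, 0, 0, 0, 0]'

```text
time_s: 8.35
tcp_pos: [463.7, 137.3, 126.4]
tcp_rot: [-0.0, 0.181, 0.983, -0.0]
contact_force: [-1.0, -0.5, -0.8]
finger_gap: 43.3
grip_force: 30.0
```

>>> jog_arm --pt "0 0 0.01" --pt "0 0 0.02" --pt "0 0 0.02" --pt "0 0 0.02" --yaw '[0, 0, 0, 0]'

```text
time_s: 8.75
tcp_pos: [463.7, 137.3, 124.5]
tcp_rot: [-0.0, 0.181, 0.983, -0.0]
contact_force: [-0.6, -0.5, -1.7]
finger_gap: 43.4
grip_force: 30.0
```

>>> jog_arm --pt "0 0 0.01" --pt "0 0 0.02" --pt "0 0 0.02" --pt "0 0 0.02" --yaw '[0, 0, 0, 0]'

```text
time_s: 9.15
tcp_pos: [463.7, 137.3, 122.4]
tcp_rot: [-0.0, 0.181, 0.983, -0.0]
contact_force: [-0.1, 0.4, -0.7]
finger_gap: 43.3
grip_force: 30.0
```

>>> jog_arm --pt "0 0 0.01" --pt "0 0 0.015" --pt "0 0 0.015" --yaw '[0, 0, 0]'

```text
time_s: 9.45
tcp_pos: [463.6, 137.3, 120.9]
tcp_rot: [-0.0, 0.181, 0.983, -0.0]
contact_force: [0.3, 0.8, -0.8]
finger_gap: 43.4
grip_force: 30.0
```

>>> jog_arm --pt "0 0 0.01" --pt "0 0 0.015" --pt "0 0 0.015" --yaw '[0, 0, 0]'

```text
time_s: 9.75
tcp_pos: [463.7, 137.3, 119.4]
tcp_rot: [-0.0, 0.181, 0.983, -0.0]
contact_force: [0.2, -0.3, -0.6]
finger_gap: 43.5
grip_force: 30.0
```

>>> jog_arm --pt "0 0 0.01" --pt "0 0 0.015" --pt "0 0 0.015" --yaw '[0, 0, 0]'

```text
time_s: 10.05
tcp_pos: [463.6, 137.3, 117.9]
tcp_rot: [-0.0, 0.181, 0.983, -0.0]
contact_force: [0.4, -0.7, -1.2]
finger_gap: 43.4
grip_force: 30.0
```

>>> jog_arm --pt "0 0 0.01" --pt "0 0 0.015" --pt "0 0 0.015" --yaw '[0, 0, 0]'

```text
time_s: 10.35
tcp_pos: [463.7, 137.2, 116.6]
tcp_rot: [-0.0, 0.181, 0.983, -0.0]
contact_force: [-2.9, -1.4, 5.8]
finger_gap: 43.2
grip_force: 30.0
```

>>> jog_arm --pt "0 0 0.005" --pt "0 0 0.01" --pt "0 0 0.01" --yaw '[0, 0, 0]'

```text
time_s: 10.65
tcp_pos: [463.9, 137.4, 115.9]
tcp_rot: [0.0, 0.181, 0.983, 0.0]
contact_force: [-2.3, -1.2, 8.6]
finger_gap: 43.4
grip_force: 30.0
```

>>> jog_arm --pt "0 0 0.005" --pt "0 0 0.01" --pt "0 0 0.01" --yaw '[0, 0, 0]'

```text
time_s: 10.95
tcp_pos: [463.9, 137.3, 114.8]
tcp_rot: [0.0, 0.181, 0.983, 0.0]
contact_force: [-2.3, -0.4, 6.2]
finger_gap: 43.4
grip_force: 30.0
```

>>> jog_arm --pt "0 0 0.005" --pt "0 0 0.01" --pt "0 0 0.01" --yaw '[0, 0, 0]'

```text
time_s: 11.25
tcp_pos: [463.7, 137.2, 113.5]
tcp_rot: [-0.0, 0.181, 0.983, -0.0]
contact_force: [-1.1, -1.0, 2.4]
finger_gap: 43.3
grip_force: 30.0
```

>>> jog_arm --pt "0 0 0.005" --pt "0 0 0.01" --pt "0 0 0.01" --yaw '[0, 0, 0]'

```text
time_s: 11.55
tcp_pos: [463.5, 137.2, 112.2]
tcp_rot: [-0.0, 0.181, 0.983, -0.0]
contact_force: [-0.8, -0.5, -1.9]
finger_gap: 42.9
grip_force: 30.0
```

>>> jog_arm --pt "0 0 0.005" --pt "0 0 0.01" --pt "0 0 0.01" --yaw '[0, 0, 0]'

```text
time_s: 11.85
tcp_pos: [463.5, 137.2, 111.3]
tcp_rot: [-0.0, 0.181, 0.983, -0.0]
contact_force: [-0.6, -1.3, -0.9]
finger_gap: 43.2
grip_force: 30.0
```

>>> jog_arm --pt "0 0 0.005" --pt "0 0 0.01" --pt "0 0 0.01" --yaw '[0, 0, 0]'

```text
time_s: 12.15
tcp_pos: [463.6, 137.3, 110.3]
tcp_rot: [-0.0, 0.181, 0.983, -0.0]
contact_force: [-0.2, -2.1, -1.8]
finger_gap: 43.2
grip_force: 30.0
```

>>> jog_arm --pt "0 0 0.01" --pt "0 0 0.02" --pt "0 0 0.02" --yaw '[0, 0, 0]'

```text
time_s: 12.45
tcp_pos: [463.6, 137.2, 108.2]
tcp_rot: [-0.0, 0.181, 0.983, -0.0]
contact_force: [-1.0, -1.1, -2.4]
finger_gap: 43.3
grip_force: 30.0
```

>>> jog_arm --pt "0 0 0.01" --pt "0 0 0.02" --pt "0 0 0.02" --yaw '[0, 0, 0]'

```text
time_s: 12.75
tcp_pos: [463.6, 137.2, 106.3]
tcp_rot: [-0.0, 0.181, 0.983, -0.0]
contact_force: [-2.0, -1.4, -1.8]
finger_gap: 43.2
grip_force: 30.0
```

>>> jog_arm --pt "0 0 0.01" --pt "0 0 0.02" --pt "0 0 0.02" --yaw '[0, 0, 0]'

```text
time_s: 13.05
tcp_pos: [463.6, 137.3, 104.3]
tcp_rot: [-0.0, 0.181, 0.983, -0.0]
contact_force: [-1.3, -0.8, -2.3]
finger_gap: 43.4
grip_force: 30.0
```

>>> jog_arm --pt "0 0 0.01" --pt "0 0 0.02" --pt "0 0 0.02" --yaw '[0, 0, 0]'

```text
time_s: 13.35
tcp_pos: [463.6, 137.3, 102.2]
tcp_rot: [-0.0, 0.181, 0.983, -0.0]
contact_force: [-2.1, -1.8, -2.7]
finger_gap: 43.3
grip_force: 30.0
```

>>> jog_arm --pt "0 0 0.005" --pt "0 0 0.01" --pt "0 0 0.01" --yaw '[0, 0, 0]'

```text
time_s: 13.65
tcp_pos: [463.6, 137.3, 101.3]
tcp_rot: [-0.0, 0.181, 0.983, -0.0]
contact_force: [-1.1, -0.4, -4.3]
finger_gap: 43.5
grip_force: 30.0
```

>>> jog_arm --pt "0 0 0.005" --pt "0 0 0.01" --pt "0 0 0.01" --yaw '[0, 0, 0]'

```text
time_s: 13.95
tcp_pos: [463.6, 137.2, 100.2]
tcp_rot: [-0.0, 0.181, 0.983, -0.0]
contact_force: [-0.4, -0.8, -7.6]
finger_gap: 43.4
grip_force: 30.0
```

>>> jog_arm --pt "0 0 0.005" --pt "0 0 0.01" --pt "0 0 0.01" --yaw '[0, 0, 0]'

```text
time_s: 14.25
tcp_pos: [463.5, 137.3, 99.2]
tcp_rot: [-0.0, 0.181, 0.983, -0.0]
contact_force: [-0.8, -0.5, -11.3]
finger_gap: 43.4
grip_force: 30.0
```

The pull-down has started: this is the click. I'll carry on gently through it.

>>> jog_arm --pt "0 0 0.005" --pt "0 0 0.01" --pt "0 0 0.01" --yaw '[0, 0, 0]'

```text
time_s: 14.55
tcp_pos: [463.5, 137.2, 98.2]
tcp_rot: [-0.0, 0.181, 0.983, -0.0]
contact_force: [-0.3, -0.1, -13.7]
finger_gap: 43.3
grip_force: 30.0
```

>>> jog_arm --pt "0 0 0.005" --pt "0 0 0.01" --pt "0 0 0.01" --yaw '[0, 0, 0]'

```text
time_s: 14.85
tcp_pos: [463.7, 137.3, 97.5]
tcp_rot: [-0.0, 0.181, 0.983, -0.0]
contact_force: [-1.0, -1.4, -6.5]
finger_gap: 43.4
grip_force: 30.0
```

>>> jog_arm --pt "0 0 0.005" --pt "0 0 0.01" --pt "0 0 0.01" --yaw '[0, 0, 0]'

```text
time_s: 15.15
tcp_pos: [464.1, 137.5, 96.7]
tcp_rot: [0.0, 0.181, 0.983, 0.0]
contact_force: [-0.7, -0.5, -2.6]
finger_gap: 43.4
grip_force: 30.0
```

>>> jog_arm --pt "0 0 0.01" --pt "0 0 0.02" --pt "0 0 0.028" --pt "0 0 0.028" --pt "0 0 0.028" --pt "0 0 0.028" --pt "0 0 0.028" --yaw '[0, 0, 0, 0, 0, 0, 0]'

```text
time_s: 15.85
tcp_pos: [463.7, 137.3, 93.7]
tcp_rot: [0.0, 0.181, 0.983, -0.0]
contact_force: [0.8, -0.5, -0.5]
finger_gap: 43.2
grip_force: 30.0
```

>>> jog_arm --pt "0 0 -0.01" --pt "0 0 -0.02" --pt "0 0 -0.028" --pt "0 0 -0.028" --pt "0 0 -0.028" --yaw '[0, 0, 0, 0, 0]'

```text
time_s: 16.35
tcp_pos: [463.7, 137.3, 96.5]
tcp_rot: [-0.0, 0.181, 0.983, -0.0]
contact_force: [-0.5, -0.2, -1.2]
finger_gap: 43.2
grip_force: 30.0
```

>>> jog_arm --pt "0 0 -0.005" --pt "0 0 -0.008" --pt "0 0 -0.008" --pt "0 0 -0.008" --yaw '[0, 0, 0, 0]'

```text
time_s: 16.75
tcp_pos: [463.5, 137.2, 97.2]
tcp_rot: [-0.0, 0.181, 0.983, -0.0]
contact_force: [-0.9, -0.7, -2.9]
finger_gap: 43.6
grip_force: 30.0
```

>>> jog_arm --pt "0 0 -0.004" --pt "0 0 -0.004" --pt "0 0 -0.004" --pt "0 0 -0.004" --yaw '[0, 0, 0, 0]'

```text
time_s: 17.15
tcp_pos: [463.4, 137.2, 97.5]
tcp_rot: [-0.0, 0.181, 0.983, -0.0]
contact_force: [-1.5, -1.8, -5.7]
finger_gap: 43.3
grip_force: 30.0
```

>>> jog_arm --pt "0 0 -0.003" --pt "0 0 -0.003" --pt "0 0 -0.003" --pt "0 0 -0.003" --yaw '[0, 0, 0, 0]'

```text
time_s: 17.55
tcp_pos: [463.4, 137.2, 97.8]
tcp_rot: [-0.0, 0.181, 0.983, -0.0]
contact_force: [-2.4, -2.2, -9.7]
finger_gap: 43.1
grip_force: 30.0
```

>>> jog_arm --pt "0 0 0.02" --pt "0 0 0.04" --pt "0 0 0.052" --pt "0 0 0.052" --pt "0 0 0.052" --yaw '[0, 0, 0, 0, 0]'

```text
time_s: 18.05
tcp_pos: [463.9, 137.3, 92.9]
tcp_rot: [0.0, 0.181, 0.983, 0.0]
contact_force: [-0.6, -0.2, -1.4]
finger_gap: 43.4
grip_force: 30.0
```

>>> jog_arm --pt "0 0 0" --pt "0 0 0" --pt "0 0 0" --pt "0 0 0" --pt "0 0 0" --pt "0 0 0" --pt "0 0 0" --pt "0 0 0" --pt "0 0 0" --pt "0 0 0" --yaw '[0, 0, 0, 0, 0, 0, 0, 0, 0, 0]' --grip 1

```text
time_s: 19.05
tcp_pos: [463.7, 137.3, 92.8]
tcp_rot: [-0.0, 0.181, 0.983, -0.0]
contact_force: [0.1, -0.1, -0.3]
finger_gap: 93.9
grip_force: 0.0
```

>>> jog_arm --pt "0 0 -0.1" --pt "0 0 -0.3" --pt "0 0 -0.6" --pt "0 0 -0.9" --pt "0 0 -0.9" --pt "0 0 -0.9" --pt "0 0 -0.9" --yaw '[0, 0, 0, 0, 0, 0, 0]'

```text
time_s: 19.75
tcp_pos: [463.3, 137.1, 182.3]
tcp_rot: [-0.0, 0.181, 0.983, -0.0]
contact_force: [0.3, -1.4, 0.0]
finger_gap: 93.7
grip_force: 0.0
```

```bash
python3 - <<'E'
from h import *
m=r.camera_model("wrist");im,d=r.grab_frame("wrist");cv2.imwrite("pics/w4.png",im)
hsv=cv2.cvtColor(im,cv2.COLOR_BGR2HSV);mk=cv2.inRange(hsv,(95,110,30),(130,255,255))
P=cloud("wrist",np.where(mk>0,d,0),(0,0,640,480),m);P=P[np.hypot(P[:,0]-462,P[:,1]-138)<30]
z=np.percentile(P[:,2],[5,50,85,95,99]);print(z)
Q=P[abs(P[:,2]-z[2])<3];print(cv2.minEnclosingCircle(Q[:,:2].astype(np.float32)))
E
```

```text
[ 92.54118818 117.47958781 118.77736309 119.34337421 119.90626527]
((462.8791809082031, 138.8874969482422), 21.801223754882812)
```

View pics/w4.png

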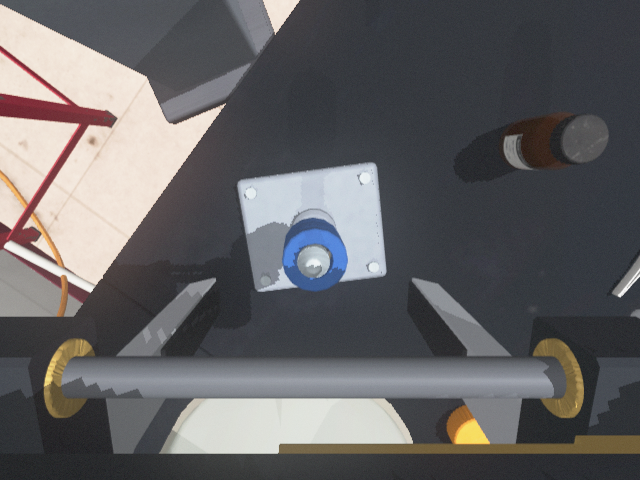

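The released collar hangs level on the post at (315,255), with its top at z ≈ 118 as expected for a caught collar. The fingers are clear, so I'll hand in.

```bash
python3 -c "
from rig import r
print(r.job_done())"
```

```text
the job is handed in; nothing more can be done
None
```

The collar clicked onto the balls, held against an upward tug of about 8 N, and was left hanging released on the post; I handed the job in at about 20 s, and the hand-in gave no verdict.

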